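# Tip the vial tote to its freezer box

### The arm

A 7-joint arm with a two-finger parallel gripper is mounted at the origin on a cart in front of the work surface, level with it; the furniture and walls round the work are solid. World frame = base frame: x ahead of the robot, y to its left, z up, the work surface at z = 0. Lengths are in m, angles in rad, forces in N, time in s.
With the tool pointing down it reaches from about 0.4 to 0.85 m from the base axis. Payload 10.4 kg.
Tool frame: the origin (TCP) lies midway between the tips of the shut fingers; the grasp point (between the pads) lies 19 mm behind it (arm.grip_point_offset is the distance from the TCP to the grasp point, in m); z points along the fingers, y is the line along which they close (so a half turn about z gives the same grasp; the last joint's range is limited). The gripper opens to 85 mm and grips with 20 to 120 N. Pads are 22 mm wide; open, the fingers measure 114 mm over their backs; the gripper's body (76 mm by 85 mm) begins 54 mm behind the grasp point. The pads swing forward as they close: fully open they stand 13 mm farther back than shut.
Start: joints at [-1.304, 0.332, -0.065, 1.46, 0.022, 1.35, -0.088], TCP at [0.179, 0.599, 0.231] pointing down, gripper open.
Joint ranges: [-2.6, 2.6], [-0.5, 2.12], [-1.47, 1.34], [0.16, 2.42], [-1.27, 4.41], [0.06, 2.06], [-2.6, 2.6]. Speed limits (rad/s): [2.22, 2.22, 2.79, 2.79, 3.14, 3.14, 3.14].

### API

Orientations are given as a 3x3 rotation matrix whose columns are the frame's x, y, z axes.
In Python, from cell import arm gives the robot as it stands. The module is installed in compiled form; this text tells all that it offers.
- The arm moves only by the tool jog_arm, never from a script. Its argument "plan" is a list of rows, each a list of 3 entries, a list of its own where there are three numbers: the turn, a rotation vector about the tool's x, y, z in degrees, then the shift along the tool's x, y, z in cm, then the finger opening in cm, from 0 to 8.54. A call has 1 to 10 rows; each row shifts and turns the commanded pose from where the row before left it, along the tool's axes as they then stand; what a row does not reach is not made up. A row lasts 1/12 s, in which the tool goes at most 41.7 mm and 7.16 degrees, less where a joint would pass 70% of its speed; a pose out of reach is approached as far as the arm can. A call with a gripper value outside its range is refused whole. The fingers move at their own pace and stop on an object; "squeeze" is the grip in N (left out, the last holds). Time passes only in rows, so rows that do not move let the fingers close. It gives the time, the measured TCP pose, the force, the opening and the grip force at its end, in the units of the state.
- arm.sense(): the state, without advancing time (a new reading comes with each control period).
- arm.capture(name): name is "scene" or "top"; returns the picture (480x640x3 uint8, red, green, blue); there is no depth.
- arm.get_calibration(name): a dict with "intrinsics" (3x3 intrinsics, pixels), "R" (3x3) and "t" (3): a world point X has camera coordinates R X + t. Camera axes: x right, y down, z forward; pixel columns grow to the right and rows downward; lengths in m; the calibration is good to about 2 mm. A picture is of the moment at which its call begins. get_calibration takes no time and is no camera call.
- arm.job_done(): hands the job in; it is judged then, once.
The state is a dict: "t": time; "joint_pos": joint angles; "joint_velocities": joint speeds; "joint_torque": joint torques, N m; "eef_pos": TCP position; "tcp_rot": TCP orientation; "ft_force": force on the tool from outside, world axes, zero at the start; "moment": the same for the moment, N m; "grip_width": finger opening in m; "grasp_force": force on a finger pad.
Only numpy, scipy, OpenCV 4.12 (cv2) and the standard library are available. Lean on these libraries where they do the work, as an engineer would, in place of code of your own. Each camera call takes 0.05 s, during which the arm holds its last target. There are 200 camera calls.

### The job

Three empty vials lie loose in the metal tote. Pick the tote up by its handle, keep it clear of the bench, and by tipping alone, without touching the vials, bring all three together in the corner of the tote nearest the freezer box, so that they can be picked out from there into the box; leave the box and the other things standing where they are. Finish while still holding the tote up and tipped, with the vials resting in that corner: do not put it down or let go.

Things in the scene. Friction and masses are not known exactly. Their poses are not given: they have to be found in the camera images.
- tote: the vial tote: open tray of bare aluminium, outside 130 mm (its x) by 180 mm (its y) by 45 mm high, walls and floor 3 mm; a fixed bail handle (7 mm bar) rises from the middle of both short walls and runs along the tote's y over its middle. Origin: centre of the underside; z up. 0.2 to 0.42 kg. At the start it stands on the bench, its x within 0.35 rad of straight away from the robot
- tote_grip (a point): middle of the black grip sleeve at the centre of the tote's handle, 100 mm above the tote's underside; axes as the tote's. The sleeve is 16 mm thick (along the tote's x, the way to grip it), 70 mm long (along y) and 20 mm high, its top 110 mm above the underside. Above: a wall shelf 0.54 m over the bench beyond x = 0.65, so tip the tote with the wrist nearer than that
- cryo_box: the freezer box for vials: a pale carton cube with a lid, 71 x 70 x 53 mm high, standing on the bench just off one of the four corners of the tote (a different corner from start to start). Origin: centre of the underside. Light (0.08 kg) and not to be moved.
- corner_far_left (a point): inner floor corner of the tote at its +x, +y end (62 and 87 mm from the middle, 3 mm above the underside): far-left, seen from the robot as the tote stands at the start
- corner_far_right (a point): inner floor corner of the tote at its +x, -y end (62 and 87 mm from the middle, 3 mm above the underside): far-right, seen from the robot as the tote stands at the start
- corner_near_left (a point): inner floor corner of the tote at its -x, +y end (62 and 87 mm from the middle, 3 mm above the underside): near-left, seen from the robot as the tote stands at the start
- corner_near_right (a point): inner floor corner of the tote at its -x, -y end (62 and 87 mm from the middle, 3 mm above the underside): near-right, seen from the robot as the tote stands at the start
- vial_0: one of three alike empty screw-cap vials, a cylinder 13 mm across and 48 mm long lying on the floor of the tote; 12 g. The metal is slippery: it lies still while the tote is level, starts to slide at 10 to 15 degrees, and at 30 to 35 degrees straight over a corner slides into that corner in a second or two; if vials jam short of it, rocking the tote back and tipping again frees them. Origin: its middle; x along its length, to the cap
- vial_1: one of three alike empty screw-cap vials, a cylinder 13 mm across and 48 mm long lying on the floor of the tote; 12 g. The metal is slippery: it lies still while the tote is level, starts to slide at 10 to 15 degrees, and at 30 to 35 degrees straight over a corner slides into that corner in a second or two; if vials jam short of it, rocking the tote back and tipping again frees them. Origin: its middle; x along its length, to the cap
- vial_2: one of three alike empty screw-cap vials, a cylinder 13 mm across and 48 mm long lying on the floor of the tote; 12 g. The metal is slippery: it lies still while the tote is level, starts to slide at 10 to 15 degrees, and at 30 to 35 degrees straight over a corner slides into that corner in a second or two; if vials jam short of it, rocking the tote back and tipping again frees them. Origin: its middle; x along its length, to the cap
- lab_timer: bystander: digital timer, 62 x 66 x 18 mm, off another corner of the tote. Origin: centre of the underside
- tally_counter: bystander: round hand counter with a finger ring, 63 x 62 x 26 mm, off another corner of the tote. Origin: centre of the underside
- beaker: bystander: small clear glass beaker, 46 mm across, 59 mm high, off another corner of the tote. Origin: centre of the underside
- microscope: inverted microscope, fixed, never moves: it fills x 0.20 to 0.76, y -0.18 to 0.22 (world), eyepieces nearest the robot at x 0.20 to 0.30 reaching 0.32 m up, its column and lamp (x over 0.44) 0.47 m up. The tote stands to its right; an arm that starts on its left must cross high and close to the base (gripper over 0.40 m up, within 0.33 m of the base axis). Origin: under its middle

How it is judged:
At the end, for the whole second after the job is handed in: The tote is held by the fingers alone, tipped over 15 degrees and still, every floor corner over 20 mm above the bench, touching no other thing; all three vials are at rest with their middles within 90 mm of the inner floor corner of the tote nearest the freezer box (contact force between tote and the fingers above 1 N and angle between tote's own z axis and vertical above 0.26 rad and height (world z) of each of corner_far_left, corner_far_right, corner_near_left, corner_near_right above 0.02 m and angular speed of tote below 0.08 rad/s and linear speed of each of vial_0, vial_1, vial_2 below 0.03 m/s and contact force between tote and cryo_box below 0.2 N and contact force between tote and lab_timer below 0.2 N and contact force between tote and tally_counter below 0.2 N and contact force between tote and beaker below 0.2 N and ((x of cryo_box in the frame of tote above 0 m and y of cryo_box in the frame of tote above 0 m and distance between each of vial_0, vial_1, vial_2 and corner_far_left below 0.09 m) or (x of cryo_box in the frame of tote above 0 m and y of cryo_box in the frame of tote below 0 m and distance between each of vial_0, vial_1, vial_2 and corner_far_right below 0.09 m) or (x of cryo_box in the frame of tote below 0 m and y of cryo_box in the frame of tote above 0 m and distance between each of vial_0, vial_1, vial_2 and corner_near_left below 0.09 m) or (x of cryo_box in the frame of tote below 0 m and y of cryo_box in the frame of tote below 0 m and distance between each of vial_0, vial_1, vial_2 and corner_near_right below 0.09 m))); the arm keeps its last pose, push and grip.
It fails at once if a vial leaves the tote (distance between any of vial_0, vial_1, vial_2 and tote above 0.135 m or z of any of vial_0, vial_1, vial_2 in the frame of tote above 0.065 m).
It fails at once if the gripper touches a vial (contact force between any of vial_0, vial_1, vial_2 and the arm above 0.3 N or contact force between any of vial_0, vial_1, vial_2 and the fingers above 0.3 N).
It fails at once if the freezer box or another bystander is moved by more than 20 mm (distance of any of cryo_box, lab_timer, tally_counter, beaker from where it was at the start of the episode above 0.02 m).
It also fails if it takes over 48 s, if anything falls off the work surface, if the arm or the gripper's body presses on something with over 40 N, if the wrist force passes 120 N, or if a joint passes its speed limit or range.

## Working session

There is one attempt and no reset: what is moved stays moved. The work goes in short steps, Python scripts to look and compute and a tool call to move; the robot and the scene stay as the last step left them, time stands still between calls to the robot, and variables do not carry over. Pictures are saved under pics/ and viewed, at most 10 in all, crops included, and the job is handed in when it is done.

Besides the shell and the picture viewer there is one more tool, called by a JSON object that holds its "method" and its "body". jog_arm: Moves the arm, as the interface text tells. Its arguments: {"type":"object","properties":{"plan":{"type":"array"},"squeeze":{"type":"number"}},"required":["plan"]}

```bash
mkdir -p pics; python3 - <<'E'
from cell import arm
import cv2,numpy as np
np.set_printoptions(precision=4,suppress=True)
for n in("scene","top"):
    cv2.imwrite(f"pics/{n}0.png",arm.capture(n)[:,:,::-1]); c=arm.get_calibration(n); print(n,c["intrinsics"],c["R"],c["t"])
s=arm.sense();print(s["t"],s["eef_pos"],s["tcp_rot"],arm.grip_point_offset)
E
```

```text
scene [[518.446    0.     323.0053]
 [  0.     518.446  243.0752]
 [  0.       0.       1.    ]] [[ 0.607  -0.7946  0.0126]
 [-0.5039 -0.3971 -0.767 ]
 [ 0.6145  0.4593 -0.6415]] [-0.5041  0.2279  0.7866]
top [[494.4647   0.     318.9997]
 [  0.     494.4647 256.5583]
 [  0.       0.       1.    ]] [[-0.0174 -0.9998 -0.0001]
 [-0.9926  0.0173 -0.12  ]
 [ 0.12   -0.002  -0.9928]] [-0.2362  0.498   1.1069]
0.1 [0.1785 0.5986 0.2306] [[-0.9583  0.2857 -0.0003]
 [ 0.2857  0.9583 -0.0013]
 [-0.0001 -0.0013 -1.    ]] 0.0187
```

View pics/scene0.png

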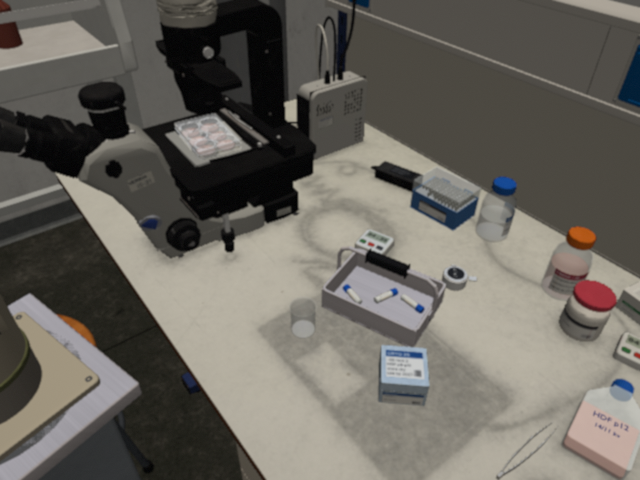

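View pics/top0.png

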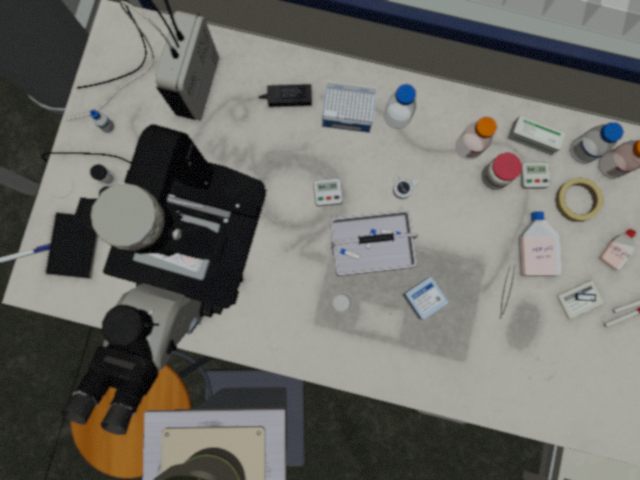

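The box (top px 426,298) stands off the tote's near-right corner (416,268). The sleeve is at top (376,238) and scene (387,263). I'll measure these.

```bash
cat > h.py <<'E'
from cell import arm
import cv2,numpy as np
np.set_printoptions(precision=4,suppress=True)
def ray(n,p):
    c=arm.get_calibration(n);d=c["R"].T@np.linalg.solve(c["intrinsics"],[p[0],p[1],1.]);return -c["R"].T@c["t"],d
def onz(n,p,z):
    o,d=ray(n,p);return o+d*(z-o[2])/d[2]
def tri(a,b):
    o1,d1=ray("scene",a);o2,d2=ray("top",b)
    k=np.linalg.lstsq(np.c_[d1,-d2],o2-o1,rcond=None)[0];p,q=o1+d1*k[0],o2+d2*k[1];return (p+q)/2,np.linalg.norm(p-q)
def dark(n,box,th=60):
    im=cv2.imread(f"pics/{n}0.png");x0,y0,x1,y1=box;m=(im[y0:y1,x0:x1].max(2)<th).astype(np.uint8)
    k,l,st,c=cv2.connectedComponentsWithStats(m);i=1+st[1:,4].argmax()
    ys,xs=np.where(l==i);r=cv2.minAreaRect(np.c_[xs+x0,ys+y0].astype(np.float32));return r,c[i]+[x0,y0]
E
python3 - <<'E'
from h import *
rt,ct=dark("top",(350,225,400,252));rs,cs=dark("scene",(355,240,420,285))
print(rt,ct,rs,cs,tri(cs,ct),onz("top",ct,.108))
b=cv2.boxPoints(rt);P=np.array([onz("top",p,.11) for p in b]);print(P)
im=cv2.imread("pics/top0.png")
for p in[(333,217),(410,212),(417,268),(336,276)]:print(onz("top",p,.045))
for p in[(426,282),(405,293),(417,318),(447,300)]:print("box",onz("top",p,.053))
cv2.imwrite("pics/z.png",np.vstack([cv2.resize(im[190:330,310:470],None,fx=4,fy=4,interpolation=2)]))
E
```

```text
((375.9512023925781, 238.06097412109375), (5.632008075714111, 32.57730484008789), 83.6598129272461) [375.9358 238.123 ] ((386.9769287109375, 263.6187744140625), (45.68910217285156, 13.687752723693848), 22.306203842163086) [386.5046 263.3711] (array([ 0.5232, -0.3685,  0.0996]), np.float64(0.0007977196961460707)) [ 0.5222 -0.3678  0.108 ]
[[ 0.5248 -0.3323  0.11  ]
 [ 0.5314 -0.402   0.11  ]
 [ 0.5192 -0.4029  0.11  ]
 [ 0.5126 -0.3333  0.11  ]]
[ 0.5827 -0.2785  0.045 ]
[ 0.5913 -0.4553  0.045 ]
[ 0.4621 -0.4661  0.045 ]
[ 0.4471 -0.2825  0.045 ]
box [ 0.4295 -0.4833  0.053 ]
box [ 0.4058 -0.4354  0.053 ]
box [ 0.3499 -0.4599  0.053 ]
box [ 0.3886 -0.5284  0.053 ]
```

View pics/z.png

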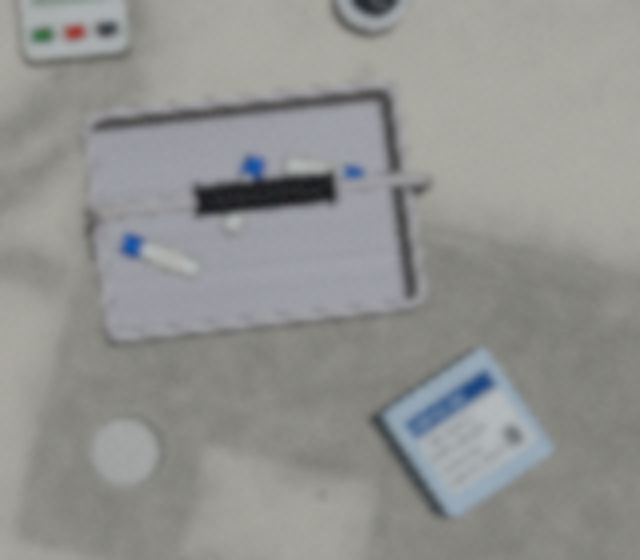

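The two views agree: grip (0.523,-0.3685,0.0996), rays 0.8 mm apart, height as expected (0.100). Tote yaw is about 0.09 rad and the target corner is near-right. First I go up and in, for the crossing.

{"method": "jog_arm", "body": {"plan": [[[0,0,0],[0,-1,-3],8.5],[[0,0,0],[0,-2,-3],8.5],[[0,0,0],[0,-3,-2.5],8.5],[[0,0,0],[0,-3,-2.5],8.5],[[0,0,0],[0,-3,-2],8.5],[[0,0,0],[0,-3.5,-2],8.5],[[0,0,0],[0,-3.5,-2],8.5],[[0,0,0],[0,-3.5,-2],8.5],[[0,0,0],[0,-3.5,-2],8.5],[[0,0,0],[0,-3.5,-2],8.5]], "squeeze": 80}}

```text
t: 0.93
eef_pos: [0.0937, 0.3143, 0.4619]
tcp_rot: [[-0.958, 0.286, 0.0], [0.286, 0.958, -0.0], [-0.0, -0.0, -1.0]]
ft_force: [1.0, 0.9, 0.4]
grip_width: 0.0852
grasp_force: 0.0
```

{"method": "jog_arm", "body": {"plan": [[[0,0,0],[0,-2,0],8.5],[[0,0,7],[-3.78,-0.23,0],8.5],[[0,0,7],[-3.78,-0.23,0],8.5],[[0,0,7],[-3.78,-0.23,0],8.5],[[0,0,7],[-3.78,-0.23,0],8.5],[[0,0,7],[-3.78,-0.23,0],8.5],[[0,0,7],[-3.78,-0.23,0],8.5],[[0,0,7],[-3.78,-0.23,0],8.5],[[0,0,7],[-3.78,-0.23,0],8.5],[[0,0,7],[-3.78,-0.23,0],8.5]]}}

```text
t: 1.77
eef_pos: [0.3056, 0.054, 0.4608]
tcp_rot: [[-0.174, 0.985, -0.001], [0.985, 0.174, -0.0], [-0.0, -0.001, -1.0]]
ft_force: [1.8, -0.3, 0.5]
grip_width: 0.0854
grasp_force: 0.0
```

{"method": "jog_arm", "body": {"plan": [[[0,0,7],[-3.78,-0.23,0],8.5],[[0,0,7],[-3.78,-0.23,0],8.5],[[0,0,7],[-3.78,-0.23,0],8.5],[[0,0,7],[-3.78,-0.23,0],8.5],[[0,0,7],[-3.78,-0.23,0],8.5],[[0,0,7],[-3.78,-0.23,0],8.5],[[0,0,7],[-3.78,-0.23,0],8.5],[[0,0,0],[0,3,0],8.5],[[0,0,0],[0,3.5,0],8.5],[[0,0,0],[0,3.5,0],8.5]]}}

```text
t: 2.6
eef_pos: [0.3201, -0.2584, 0.4616]
tcp_rot: [[0.627, 0.779, 0.002], [0.779, -0.627, -0.0], [0.001, 0.002, -1.0]]
ft_force: [0.8, 0.1, -0.4]
grip_width: 0.0847
grasp_force: 0.0
```

```bash
cat >> h.py <<'E'
def delta(P,ax):
    # tool-frame shift (cm) and turn (deg) to TCP P with tool y along unit ax, tool z down
    from scipy.spatial.transform import Rotation as Ro
    s=arm.sense();R=np.array(s["tcp_rot"]);y=np.array(ax)/np.linalg.norm(ax);z=np.array([0,0,-1.]);T=np.c_[np.cross(y,z),y,z]
    print(s["t"],s["eef_pos"],s["joint_pos"]);print("cm",R.T@(np.array(P)-s["eef_pos"])*100,"deg",np.degrees(Ro.from_matrix(R.T@T).as_rotvec()),"cm in final axes",T.T@(np.array(P)-s["eef_pos"])*100)
E
python3 -c "
from h import *
delta([.523,-.3685,.25],[np.cos(.09),np.sin(.09),0])"
```

```text
2.6 [ 0.3201 -0.2584  0.4616] [-0.1942 -0.2554  0.5924  1.5431  0.1449  1.8073 -0.2599]
cm [ 4.1096 22.6727 21.2062] deg [  0.1268  -0.0295 -43.9718] cm in final axes [-12.7914  19.2168  21.1597]
```

{"method": "jog_arm", "body": {"plan": [[[0,0,0],[0.5,2.9,1],8.5],[[0,0,0],[0.5,2.9,2],8.5],[[0,0,0],[0.5,2.9,2],8.5],[[0,0,0],[0.5,2.8,2.5],8.5],[[0,0,0],[0.5,2.8,2.5],8.5],[[0,0,0],[0.5,2.8,2.5],8.5],[[0,0,0],[0.5,2.8,2.5],8.5],[[0,0,0],[0.6,2.8,2.5],8.5],[[0,0,-7],[0,0,1],8.5],[[0,0,-7],[0,0,1],8.5]]}}

```text
t: 3.43
eef_pos: [0.524, -0.3653, 0.2622]
tcp_rot: [[0.411, 0.912, -0.006], [0.912, -0.411, 0.001], [-0.002, -0.006, -1.0]]
ft_force: [-1.2, -0.6, 1.4]
grip_width: 0.0851
grasp_force: 0.0
```

{"method": "jog_arm", "body": {"plan": [[[0,0,-7],[0,0,1],8.5],[[0,0,-7],[0,0,0.7],8.5],[[0,0,-7],[0,0,0],8.5],[[0,0,-7],[0,0,0],8.5],[[0,0,-2],[0,0,0],8.5],[[0,0,0],[0,0,0],8.5]]}}

```text
t: 3.93
eef_pos: [0.5234, -0.3655, 0.2488]
tcp_rot: [[-0.096, 0.995, -0.001], [0.995, 0.096, 0.001], [0.001, -0.001, -1.0]]
ft_force: [-0.4, -0.3, 0.5]
grip_width: 0.0851
grasp_force: 0.0
```

```bash
python3 -c "
from h import *
delta([.523,-.3685,.081],[np.cos(.09),np.sin(.09),0])
cv2.imwrite('pics/a.png',arm.capture('scene')[180:420,230:550,::-1].repeat(2,0).repeat(2,1))"
```

```text
3.9333 [ 0.5234 -0.3655  0.2488] [ 0.0742  0.3953  0.6278  1.4253 -0.2318  1.3961  0.8014]
cm [-0.3033 -0.0624 16.7847] deg [-0.0291 -0.0341  0.3347] cm in final axes [-0.2937 -0.0692 16.7848]
```

View pics/a.png

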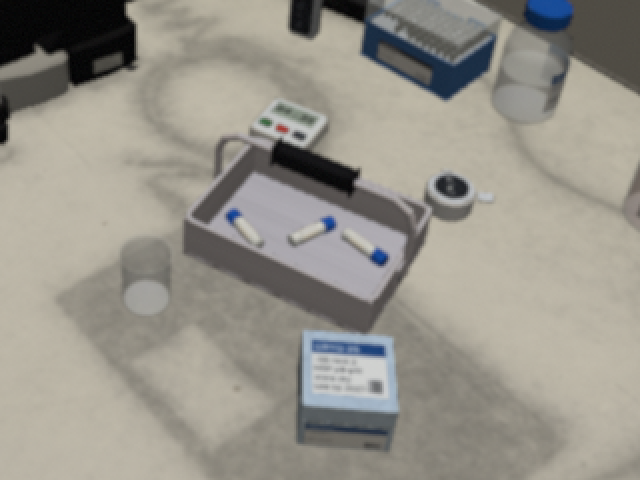

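Gripper is over the sleeve; fingertips show at the top edge, crop (305,15) and (350,5), either side of the handle line. Descending.

{"method": "jog_arm", "body": {"plan": [[[0,0,0],[-0.3,-0.07,2],8.5],[[0,0,0],[0,0,3],8.5],[[0,0,0],[0,0,3],8.5],[[0,0,0],[0,0,3],8.5],[[0,0,0],[0,0,2.5],8.5],[[0,0,0],[0,0,2],8.5],[[0,0,0],[0,0,1.3],8.5],[[0,0,0],[0,0,0],8.5],[[0,0,0],[0,0,0],5],[[0,0,0],[0,0,0],4]]}}

```text
t: 4.82
eef_pos: [0.5239, -0.3692, 0.0827]
tcp_rot: [[-0.093, 0.996, 0.002], [0.996, 0.093, -0.001], [-0.001, 0.002, -1.0]]
ft_force: [-1.0, 0.2, -0.5]
grip_width: 0.0635
grasp_force: 0.0
```

{"method": "jog_arm", "body": {"plan": [[[0,0,0],[0,0,0],3],[[0,0,0],[0,0,0],2.5],[[0,0,0],[0,0,0],2],[[0,0,0],[0,0,0],1],[[0,0,0],[0,0,0],0],[[0,0,0],[0,0,0],0],[[0,0,0],[0,0,0],0],[[0,0,0],[0,0,0],0]], "squeeze": 80}}

```text
t: 5.48
eef_pos: [0.5235, -0.3689, 0.0821]
tcp_rot: [[-0.094, 0.996, 0.001], [0.996, 0.094, -0.0], [-0.0, 0.001, -1.0]]
ft_force: [-1.3, 0.1, 5.8]
grip_width: 0.0146
grasp_force: 79.0
```

Grasped at 79 N. Lifting smoothly.

{"method": "jog_arm", "body": {"plan": [[[0,0,0],[0,0,-0.3],0],[[0,0,0],[0,0,-0.8],0],[[0,0,0],[0,0,-1.5],0],[[0,0,0],[0,0,-2],0],[[0,0,0],[0,0,-2.5],0],[[0,0,0],[0,0,-2.5],0],[[0,0,0],[0,0,-2.5],0],[[0,0,0],[0,0,-2.5],0],[[0,0,0],[0,0,-2.5],0],[[0,0,0],[0,0,-2],0]]}}

```text
t: 6.32
eef_pos: [0.5229, -0.3687, 0.2744]
tcp_rot: [[-0.094, 0.996, 0.001], [0.996, 0.094, -0.0], [-0.0, 0.001, -1.0]]
ft_force: [1.0, -0.5, -4.2]
grip_width: 0.0146
grasp_force: 78.3
```

{"method": "jog_arm", "body": {"plan": [[[0,0,0],[0,0,-1.5],0],[[0,0,0],[0,0,-1],0],[[0,0,0],[0,0,-0.5],0],[[0,0,0],[0,0,0],0],[[0,0,0],[0,0,0],0]]}}

```text
t: 6.73
eef_pos: [0.523, -0.3684, 0.3013]
tcp_rot: [[-0.094, 0.996, -0.001], [0.996, 0.094, 0.001], [0.001, -0.001, -1.0]]
ft_force: [-0.4, 0.5, -4.6]
grip_width: 0.0147
grasp_force: 78.3
```

```bash
python3 -c "
from h import *
s=arm.sense();print(s['joint_pos'],s['moment'])
cv2.imwrite('pics/b.png',arm.capture('scene')[60:360,200:600,::-1].repeat(2,0).repeat(2,1))"
```

```text
[ 0.0802  0.3818  0.6406  1.3333 -0.225   1.5     0.796 ] [ 0.0024  0.0622 -0.0164]
```

View pics/b.png

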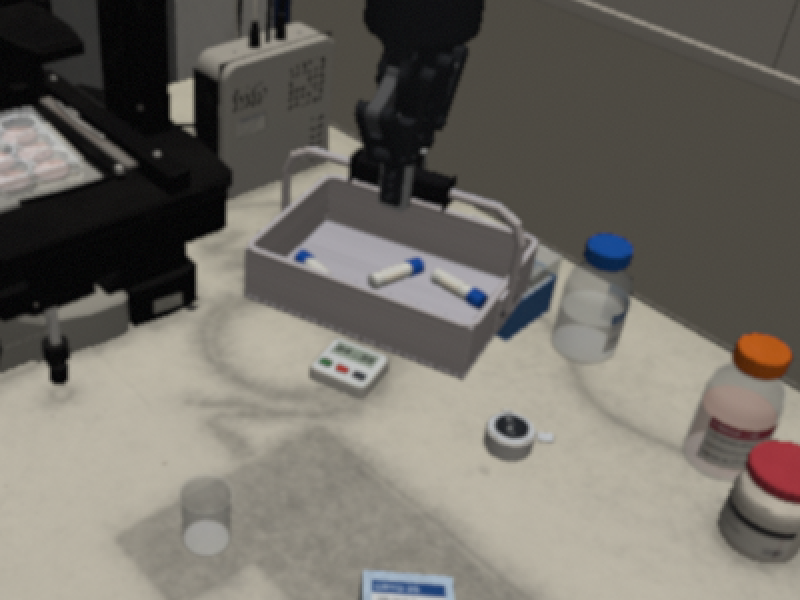

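Tote held level, clear of the timer, counter and box, with all three vials inside. Now I tip over the near-right corner.

{"method": "jog_arm", "body": {"plan": [[[-1.2,1.6,0],[0,0,0],0],[[-1.2,1.6,0],[0,0,0],0],[[-1.2,1.6,0],[0,0,0],0],[[-1.2,1.6,0],[0,0,0],0],[[-1.2,1.6,0],[0,0,0],0],[[-1.2,1.6,0],[0,0,0],0],[[-1.2,1.6,0],[0,0,0],0],[[-1.2,1.6,0],[0,0,0],0],[[-1.2,1.6,0],[0,0,0],0],[[-1.2,1.6,0],[0,0,0],0]]}}

```text
t: 7.62
eef_pos: [0.5229, -0.3686, 0.301]
tcp_rot: [[-0.119, 0.977, 0.178], [0.954, 0.062, 0.294], [0.276, 0.205, -0.939]]
ft_force: [0.1, -0.7, -4.5]
grip_width: 0.0149
grasp_force: 78.2
```

{"method": "jog_arm", "body": {"plan": [[[-1.2,1.6,0],[0,0,0],0],[[-1.2,1.6,0],[0,0,0],0],[[-1.2,1.6,0],[0,0,0],0],[[-1.2,1.6,0],[0,0,0],0],[[-1.2,1.6,0],[0,0,0],0],[[-1.2,1.6,0],[0,0,0],0],[[-1.2,1.6,0],[0,0,0],0],[[0,0,0],[0,0,0],0],[[0,0,0],[0,0,0],0],[[0,0,0],[0,0,0],0]]}}

```text
t: 8.45
eef_pos: [0.5233, -0.3685, 0.3018]
tcp_rot: [[-0.165, 0.942, 0.291], [0.879, 0.007, 0.476], [0.447, 0.334, -0.83]]
ft_force: [0.1, 0.3, -3.1]
grip_width: 0.0148
grasp_force: 78.3
```

{"method": "jog_arm", "body": {"plan": [[[0,0,0],[0,0,0],0],[[0,0,0],[0,0,0],0],[[0,0,0],[0,0,0],0],[[0,0,0],[0,0,0],0],[[0,0,0],[0,0,0],0],[[0,0,0],[0,0,0],0],[[0,0,0],[0,0,0],0],[[0,0,0],[0,0,0],0],[[0,0,0],[0,0,0],0],[[0,0,0],[0,0,0],0]]}}

```text
t: 9.28
eef_pos: [0.5232, -0.3686, 0.3023]
tcp_rot: [[-0.165, 0.942, 0.292], [0.879, 0.007, 0.477], [0.447, 0.336, -0.829]]
ft_force: [-0.3, 0.8, -3.6]
grip_width: 0.0143
grasp_force: 78.3
```

```bash
python3 -c "
from h import *
s=arm.sense();print(s['joint_pos'],s['moment'])
a=arm.capture('scene')[60:360,200:600,::-1].repeat(2,0).repeat(2,1);cv2.imwrite('pics/c.png',a)
b=arm.capture('top')[150:330,290:490,::-1];cv2.imwrite('pics/d.png',cv2.resize(b,None,fx=3,fy=3))"
```

```text
[ 0.4638  0.4854  0.5443  1.3027 -0.7801  1.6837  1.098 ] [-1.041   0.6347 -0.0212]
```

View pics/c.png

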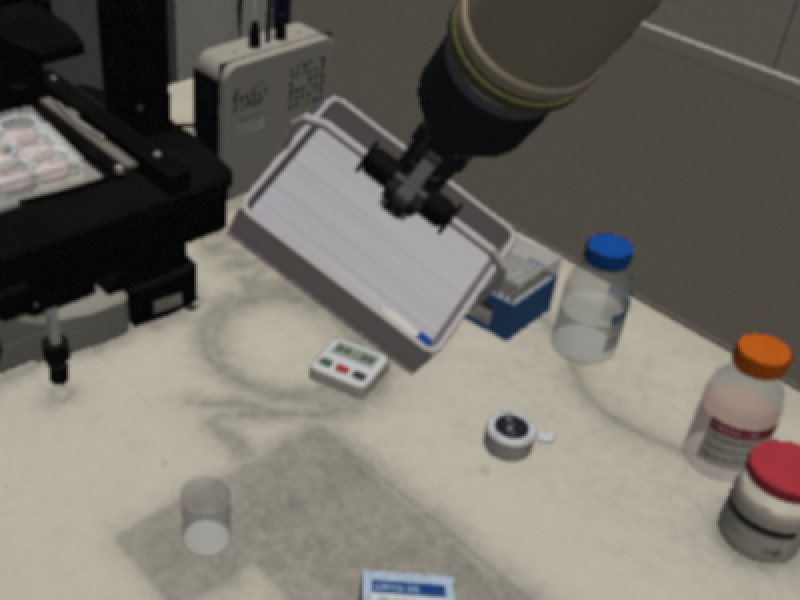

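View pics/d.png

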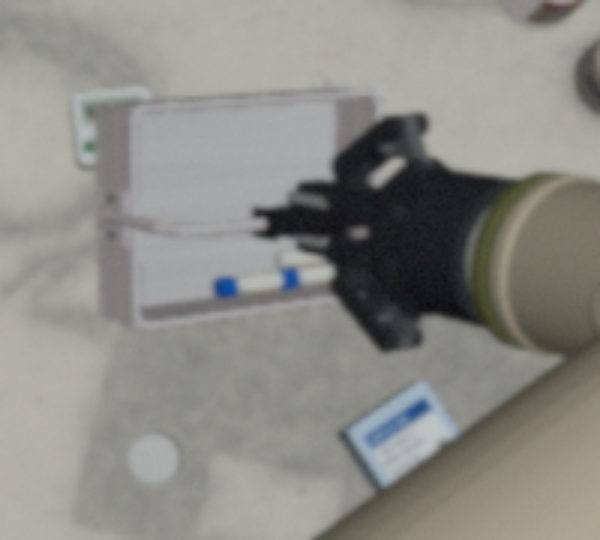

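Vials lie along the near wall: caps at top (225,287) and (290,278), third at (280,258). The corner itself is hidden by the gripper, so I measure them in the tote's frame.

```bash
cat >> h.py <<'E'
def totef(n,p,h=.0095):
    s=arm.sense();R=np.array(s["tcp_rot"]);Rt=np.c_[R[:,1],R[:,0],-R[:,2]]
    O=np.array(s["eef_pos"])-R[:,2]*.0187-Rt@[0,0,.1]
    o,d=ray(n,p);o=Rt.T@(o-O);d=Rt.T@d;return (o+d*(h-o[2])/d[2])*1000
E
python3 -c "
from h import *
for q in[(225,287),(213,290),(235,286),(280,258),(290,278),(335,270)]: print('top',q,totef('top',(290+q[0]/3,150+q[1]/3)))
for q in[(425,339),(432,345),(380,308)]: print('scene',q,totef('scene',(200+q[0]/2,60+q[1]/2)))
for q in[(145,320),(100,318),(375,95)]: print('rim',q,totef('top',(290+q[0]/3,150+q[1]/3),.045))"
```

```text
top (225, 287) [-57.3783   2.4427   9.5   ]
top (213, 290) [-58.2408  11.572    9.5   ]
top (235, 286) [-57.6303  -5.2243   9.5   ]
top (280, 258) [-43.2686 -40.3607   9.5   ]
top (290, 278) [-57.389 -48.455   9.5  ]
top (335, 270) [-56.1998 -85.1966   9.5   ]
scene (425, 339) [-39.3919 -81.8774   9.5   ]
scene (432, 345) [-39.8381 -88.9135   9.5   ]
scene (380, 308) [-41.7438 -39.973    9.5   ]
rim (145, 320) [-61.8469  83.1704  45.    ]
rim (100, 318) [-56.7372 113.5394  45.    ]
rim (375, 95) [ 60.6473 -86.7343  45.    ]
```

Packed as tightly as they can be: the farthest vial runs from y=+10 to -38 mm, so its middle is about 73 mm from the corner. The other two are about 30 mm away, and the rim check matches the held pose. Handing in.

```bash
python3 -c "
from h import *
print(arm.job_done())"
```

```text
the job is handed in; nothing more can be done
None
```

I handed the job in with the tote held up and tipped about 34° over its near-right corner, the one nearest the freezer box. By my measurements all three vials rest in that corner, the farthest about 73 mm from it (limit 90 mm); no verdict was returned.

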